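Close the key-box catch and hold the hinge pin through both knuckles

TASK

The key box's door has come off its hinge: first turn the black catch on top of the box clockwise until it clicks past its detent, which draws the door home and brings the lower hinge knuckle into line under the upper one. Then take the steel hinge pin out of the battery organiser, thread it down through the upper knuckle and on through the lower one, and finish still holding it there, its foot standing out below the lower knuckle and with the head still clear above the upper one, so that I can snap the retaining clip on from below. Leave the batteries, the torch and the saucer of coins where they are.

Things in the scene. Friction and masses are not known exactly. Their poses are not given: they have to be found in the camera images.
- keybox: Grey sheet-steel key box screwed to the shelf, 75 x 180 x 100 mm (x, y, z); origin at the centre of its underside, z up. Its door covers the +x face; at the door's +y end the two hinge knuckles stand one above the other outside the box's corner. The catch is on its top.
- catch (a joint): Turn of the catch, rad: 0 at the start, grows clockwise seen from above, stop at about 1.3. An over-centre spring inside resists with up to about 0.2 N m and the catch springs back if let go before about 0.8; beyond that it snaps by itself to the stop at about 1.3 and stays there (done when above 1.15). While it turns the door slides 8 mm inward; only then are the knuckles in line.
- catch_grip (a point): Point on the catch's vertical turning axis at grip height, 126 mm above the shelf. The catch has a black upright bar grip 42 mm long (along this point's x), 13 mm thick (along its y), its top 138 mm and its underside 110 mm above the shelf, on a flat disc of 38 mm diameter. The point turns with the catch. Box top is at 100 mm.
- upper_bush (a point): Centre of the top mouth of the upper hinge knuckle, fixed to the box at 115 mm above the shelf: a 26 mm square steel block 14 mm high with a vertical through hole of 12 mm diameter and a 2 mm chamfer at the mouth. z up, x and y as the box's.
- lower_bush (a point): Centre of the bottom opening of the lower hinge knuckle, on the door, 46 mm above the shelf: the same block (46 to 60 mm above the shelf), same 12 mm hole and chamfer. Starts 8 mm out (box +x) from under the upper knuckle; when the catch has clicked it is straight below. Free space below it to the shelf.
- organiser: White plastic battery organiser, fixed, 70 x 130 x 65 mm (x, y, z), origin at the centre of its underside; grey drawer front on its +x face. In its top is a row of four round wells, 11 mm diameter, 35 mm deep (floor 30 mm above the shelf), at y = -45, -15, 15, 45 mm. The pin stands in one of them, two batteries in others.
- pin: Loose plain steel hinge pin of about 0.1 kg standing upright in a well of the organiser: round shaft 9 mm diameter and 100 mm long with a 3 mm tapered foot, and on top a round head 16 mm diameter and 35 mm high (100 to 135 mm above the origin). Origin at the centre of the foot, z along the pin to the head.
- pin_tip (a point): Centre of the pin's foot (same point as the pin's origin).
- pin_neck (a point): On the pin's axis at the underside of its head, 100 mm above the foot.
- cell1: Small loose battery, 10 mm diameter, 44 mm high, upright in a well; its top stands 74 mm above the shelf. Leave alone.
- cell2: Second such battery in another well. Leave alone.
- torch: Grey torch 150 mm long (x), about 34 mm thick, with a small toggle switch, lying on the shelf; origin at the centre of its underside. Leave alone.
- saucer: White ceramic saucer of coins, 124 mm diameter, 16 mm high; origin at the centre of its underside. Leave alone.
Mind the look-alikes: they are no part of the job. Of the things that look like the keybox, take the one that is farthest from the robot's base at the start.

How it is judged:
By the outcome, as a careful person would: the job done as asked, in the order asked, and still so for the second after the job is handed in, while the arm keeps its last pose, push and grip.
It also fails if it takes over 61 s, if anything falls off the work surface, if the arm or the gripper's body presses on something with over 40 N, if the wrist force passes 120 N, or if a joint passes its speed limit or range.

ROBOT

A 6-joint arm with a two-finger parallel gripper is mounted at the origin on the work surface. World frame = base frame: x ahead of the robot, y to its left, z up, the work surface at z = 0. Lengths are in mm, angles in rad, forces in N, time in s.
With the tool pointing down it reaches from about 300 to 775 mm from the base axis. Payload 14.6 kg.
Tool frame: the origin (TCP) lies midway between the tips of the shut fingers; the grasp point (between the pads) lies 19 mm behind it; z points along the fingers, y is the line along which they close (so a half turn about z gives the same grasp; the last joint's range is limited). The gripper opens to 94 mm and grips with 3 to 60 N. Pads are 16 mm wide; open, the fingers measure 119 mm over their backs; the gripper's body (75 mm by 177 mm) begins 78 mm behind the grasp point.
Start: joints at [-1.333, 0.3, 1.521, -0, 1.321, -0.067], TCP at [165.049, -524.641, 173.746] pointing down, gripper open.
Joint ranges: [-3.03, 3.03], [-0.79, 2.21], [0.23, 2.52], [-1.04, 4.18], [0, 3.07], [-2.55, 2.55]. Speed limits (rad/s): [2.22, 2.22, 2.57, 3.14, 3.14, 3.14].

INTERFACE

Orientations are given as [roll, pitch, yaw] about the fixed x, y, z axes, in that order (R = Rz(yaw) Ry(pitch) Rx(roll)).
In Python, from cell import manip, camera gives the robot as it stands.
- The arm moves only by the tool move_arm, never from a script. Its arguments are lists of equal length, an entry for each row: "dp": the shift along the world's x, y, z in mm, a list of three; "rotation": the turn, a rotation vector about the world's x, y, z in rad, a list of three; "hand": the opening, from 0 (shut) to 1 (fully open). A call has 1 to 10 rows; each row shifts and turns the commanded pose from where the row before left it; what a row does not reach is not made up. A row lasts 1/8 s, in which the tool goes at most 62.5 mm and 10.7 degrees, less where a joint would pass 70% of its speed; a pose out of reach is approached as far as the arm can. A call with a gripper value outside its range is refused whole. The fingers move at their own pace and stop on an object; "newtons" is the grip in N (left out, the last holds). Time passes only in rows, so rows that do not move let the fingers close. It gives the time, the measured TCP pose, the force, the opening and the grip force at its end, in the units of the state.
- manip.read_state(): the state, without advancing time (a new reading comes with each control period).
- camera(name): name is "scene" or "top" or "wrist"; returns a dict with "image" (480x640x3 uint8, red, green, blue), "fx", "fy", "cx", "cy" (pixels), "k1" (the pictures are not rectified: a ray, as slopes to the right and down, at radius r is drawn at 1 + k1 r^2 times it, then the intrinsics apply), "R" (3x3) and "t" (3): a world point X has camera coordinates R X + t; the wrist camera has in their place "mount" (4x4, takes a point from camera to tool coordinates, whose origin is the TCP and whose axes are the flange's). Camera axes: x right, y down, z forward; pixel columns grow to the right and rows downward; lengths in mm; the calibration is good to about 2 mm. A picture is of the moment at which its call begins: read the wrist's pose just before it. There is no depth.
- manip.sign_off(): hands the job in; it is judged then, once.
The state is a dict: "clock": time; "joints": joint angles; "qd": joint speeds; "effort": joint torques, N m; "eef_pos": TCP position; "eef_rot": TCP orientation; "wrist_force": force on the tool from outside, world axes, zero at the start; "moment": the same for the moment, N m; "finger_gap": finger opening in mm; "finger_force": force on a finger pad.
Only numpy, scipy, OpenCV 4.12 (cv2) and the standard library are available. Lean on these libraries where they do the work, as an engineer would, in place of code of your own. Each camera call takes 0.05 s, during which the arm holds its last target. There are 200 camera calls.

## Working session

There is one attempt and no reset: what is moved stays moved. The work goes in short steps, Python scripts to look and compute and a tool call to move; the robot and the scene stay as the last step left them, time stands still between calls to the robot, and variables do not carry over. Pictures are saved under pics/ and viewed, at most 10 in all, crops included, and the job is handed in when it is done.

Besides the shell and the picture viewer there is one more tool, called after "Emit:" as a command line: name --argument value ..., lists and objects as JSON in quotes. move_arm: Moves the arm, as the interface text tells. Its arguments: {"type":"object","properties":{"dp":{"type":"array","items":{"type":"array","items":{"type":"number"}}},"rotation":{"type":"array","items":{"type":"array","items":{"type":"number"}}},"hand":{"type":"array","items":{"type":"number"}},"newtons":{"type":"number"}},"required":["dp","rotation","hand"]}

```bash
mkdir -p pics; cat > h.py <<'E'
import numpy as np,cv2,pickle
from cell import manip,camera
def K(c): return np.array([[c['fx'],0,c['cx']],[0,c['fy'],c['cy']],[0,0,1.]])
def proj(c,P):
    P=np.atleast_2d(np.array(P,float));X=P@np.array(c['R']).T+np.array(c['t']).ravel()
    s=X[:,:2]/X[:,2:];r2=(s**2).sum(1,keepdims=True);s=s*(1+c['k1']*r2)
    return s*[c['fx'],c['fy']]+[c['cx'],c['cy']]
def ray(c,uv):
    uv=np.atleast_2d(np.array(uv,float));d=(uv-[c['cx'],c['cy']])/[c['fx'],c['fy']];s=d.copy()
    for _ in range(30): s=d/(1+c['k1']*(s**2).sum(1,keepdims=True))
    R=np.array(c['R']);t=np.array(c['t']).ravel()
    return -R.T@t,np.c_[s,np.ones(len(s))]@R
def atz(c,uv,z):
    o,d=ray(c,uv);return o+d*((z-o[2])/d[:,2])[:,None]
def Rrpy(e):
    from scipy.spatial.transform import Rotation as Ro
    return Ro.from_euler('xyz',e).as_matrix()
def get(n):
    s=manip.read_state();c=camera(n)
    if n=='wrist':
        M=np.array(c['mount']);Rt=Rrpy(s['eef_rot']);p=np.array(s['eef_pos'])
        Rc=Rt@M[:3,:3];tc=Rt@M[:3,3]+p
        c['R']=Rc.T;c['t']=-Rc.T@tc
    return c
def save(c,f): cv2.imwrite('pics/'+f,cv2.cvtColor(c['image'],cv2.COLOR_RGB2BGR)); pickle.dump(c,open('pics/'+f+'.pkl','wb'))
def load(f): return pickle.load(open('pics/'+f+'.pkl','rb'))
E
python3 - <<'E'
from h import *
for n in('scene','top'):
    c=get(n);save(c,n+'0.png');print(n,c['fx'],c['k1'],(-np.array(c['R']).T@np.array(c['t']).ravel()).round())
print(manip.read_state())
E
```

```text
scene 502.978286220323 -0.028283072491233116 [1046. -537.  636.]
top 502.9705148909797 0.03713082116543722 [ 405.   30. 1065.]
{'clock': 0.1, 'joints': array([-1.33258626e+00,  3.00438180e-01,  1.52148875e+00, -4.03275652e-05,
        1.32069526e+00, -6.65954466e-02]), 'qd': array([-3.50273922e-04, -2.61433771e-04, -1.04112559e-03, -2.50339372e-05,
       -5.08999422e-04,  1.08053550e-03]), 'effort': array([ 4.36982969e-03, -5.32633102e+01, -3.53280187e+01,  7.10854121e-02,
        2.34783569e-02, -7.55443648e-05]), 'eef_pos': array([ 164.986999  , -524.40241199,  173.24346046]), 'eef_rot': array([-3.14056280e+00, -2.95357665e-05,  3.04815502e-01]), 'wrist_force': array([ 0.37163605, -0.03195352, -0.38610993]), 'moment': array([ 0.00643313, -0.04574173,  0.01448809]), 'finger_force': 0.0, 'finger_gap': 93.4916759462357}
```

View pics/scene0.png

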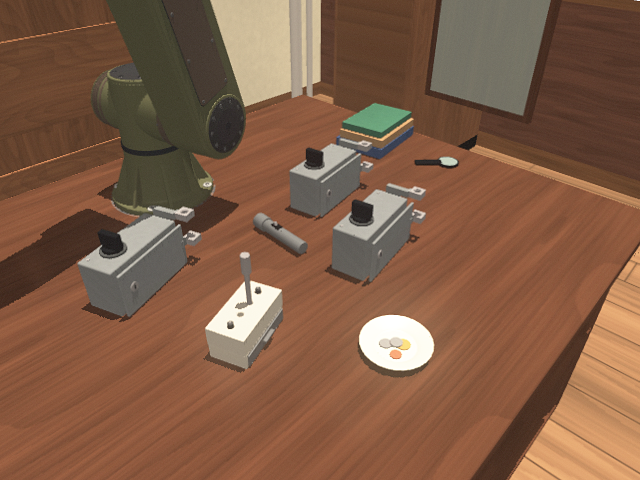

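View pics/top0.png

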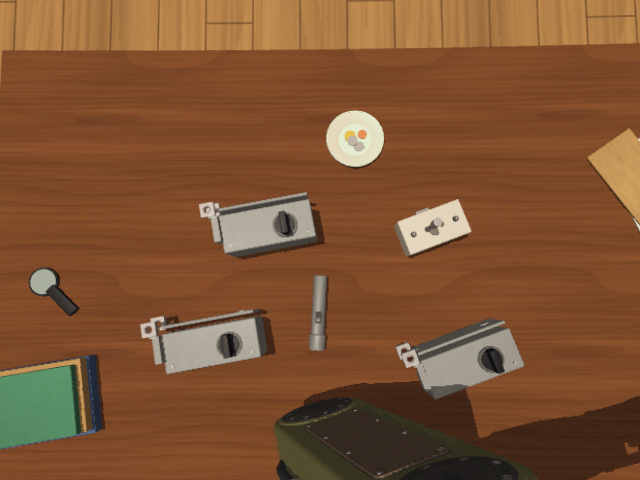

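Top view candidates for the keybox are (265,225), (213,345) and (467,358). The farthest from the base (at the bottom) looks to be (265,225), which is (372,232) in the scene view. I'll check that numerically and in a close crop.

```bash
python3 - <<'E'
from h import *
c=load('top0.png');s=load('scene0.png')
for uv in([265,225],[213,345],[467,358]):
    p=atz(c,uv,100)[0];print(uv,p.round(),np.hypot(*p[:2]).round())
im=[cv2.imread('pics/top0.png'),cv2.imread('pics/scene0.png')]
def cr(i,x,y,w,h): return cv2.resize(im[i][y:y+h,x:x+w],(400,300),interpolation=cv2.INTER_CUBIC)
a=np.vstack([np.hstack([cr(0,190,170,140,105),cr(0,380,180,120,90)]),np.hstack([cr(1,320,175,140,105),cr(1,185,245,160,120)])])
cv2.imwrite('pics/crop0.png',a)
E
```

```text
[265, 225] [542. 156. 100.] 564.0
[213, 345] [315. 252. 100.] 403.0
[467, 358] [ 288. -224.  100.] 365.0
```

View pics/crop0.png

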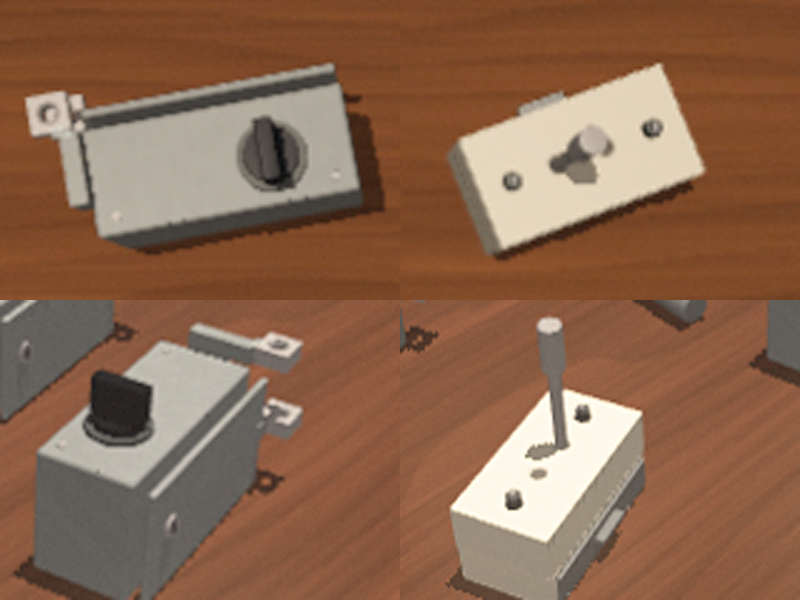

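The upper-left crop shows the keybox I want: knuckles at top-view px (207,210), catch disc at (285,225). The organiser crop shows cells in both end wells. The pin's head is at top px (438,222) and scene px (245,255), standing in the +15 well with the −15 well empty.

```bash
cat > m.py <<'E'
from h import *
from scipy.optimize import least_squares
c=load('top0.png');s=load('scene0.png')
T1=lambda u,v:(190+u/2.857,170+v/2.857); T2=lambda u,v:(380+u/3.333,180+v/3.333)
S1=lambda u,v:(320+u/2.857,175+v/2.857); S2=lambda u,v:(185+u/2.5,245+v/2.5)
for n,t,q,z in[('bush',T1(50,115),S1(281,44),115),('disc',T1(272,157),S1(118,128),106),('bartop',T1(270,150),S1(122,80),138),
 ('head',T2(194,140),S2(149,26),165),('cellL',T2(113,180),S2(182,112),74),('cellR',T2(252,128),S2(113,197),74)]:
    print(n,atz(c,t,z)[0].round(1),atz(s,q,z)[0].round(1))
print('box top corners',atz(c,[T1(82,125),T1(100,237),T1(360,190),T1(338,85)],100).round(1))
print('box scene',atz(s,[S1(37,155),S1(160,42),S1(250,70),S1(140,185)],100).round(1))
print('bar top ends',atz(c,[T1(262,118),T1(280,188)],138).round(1),atz(s,[S1(94,73),S1(152,86)],138).round(1))
print('pin at well',atz(s,[S2(162,147)],65).round(1))
E
python3 m.py
```

```text
bush [569.7 263.9 115. ] [575.5 264.3 115. ]
disc [541.2 115.9 106. ] [552.2 107.4 106. ]
bartop [541.3 114.4 138. ] [546.9 115.4 138. ]
head [ 535.6 -165.2  165. ] [ 540.5 -166.1  165. ]
cellL [ 525.2 -136.3   74. ] [ 532.9 -140.6   74. ]
cellR [ 555.6 -219.4   74. ] [ 562.4 -222.9   74. ]
box top corners [[565.2 245.7 100. ]
 [488.7 232.4 100. ]
 [519.   56.9 100. ]
 [591.2  71.5 100. ]]
box scene [[528.5  52.5 100. ]
 [494.8 227.1 100. ]
 [567.1 240.2 100. ]
 [599.2  72.9 100. ]]
bar top ends [[562.5 119.6 138. ]
 [516.3 107.8 138. ]] [[527.6 109.4 138. ]
 [566.1 123.2 138. ]]
pin at well [[ 541.7 -166.5   65. ]]
```

Emit:
move_arm --dp '[[28,48,8],[28,48,8],[28,48,8],[28,48,8],[28,48,8],[28,48,8],[28,48,8],[28,48,8],[28,48,8],[28,48,8]]' --rotation '[[0,0,0.17],[0,0,0.17],[0,0,0.17],[0,0,0.17],[0,0,0.17],[0,0,0.17],[0,0,0.17],[0,0,0.17],[0,0,0.17],[0,0,0.17]]' --hand '[1,1,1,1,1,1,1,1,1,1]'

```text
clock: 1.35
eef_pos: [445.6, -42.8, 253.9]
eef_rot: [-3.142, 0.0, 2.011]
wrist_force: [0.7, 0.0, -0.4]
finger_gap: 94.6
finger_force: 0.0
```

Emit:
move_arm --dp '[[20,32,0],[20,32,0],[20,32,0],[20,32,0],[20,32,0],[0,0,0],[0,0,0],[0,0,0],[0,0,0]]' --rotation '[[0,0,0.175],[0,0,0.175],[0,0,0.175],[0,0,0.175],[0,0,0.175],[0,0,0.175],[0,0,0.175],[0,0,0.125],[0,0,0]]' --hand '[1,1,1,1,1,0.5,0.5,0.5,0.5]'

```text
clock: 2.48
eef_pos: [545.0, 115.3, 253.4]
eef_rot: [3.142, -0.001, -2.929]
wrist_force: [-0.3, 0.3, -0.3]
finger_gap: 57.3
finger_force: 0.0
```

```bash
python3 - <<'E'
from h import *
c=get('wrist');save(c,'w1.png');s=manip.read_state();print(s['clock'],s['joints'].round(2),s['eef_pos'].round(1),s['eef_rot'].round(3),s['finger_gap'],np.array(c['mount']).round(2))
E
```

```text
2.525 [ 0.14  0.27  1.38 -0.    1.5  -1.64] [545.  115.3 253.5] [ 3.142 -0.    -2.931] 53.538536594229846 [[   0.     -0.97   -0.23   66.29]
 [   1.      0.      0.      1.05]
 [  -0.     -0.23    0.97 -210.26]
 [   0.      0.      0.      1.  ]]
```

View pics/w1.png

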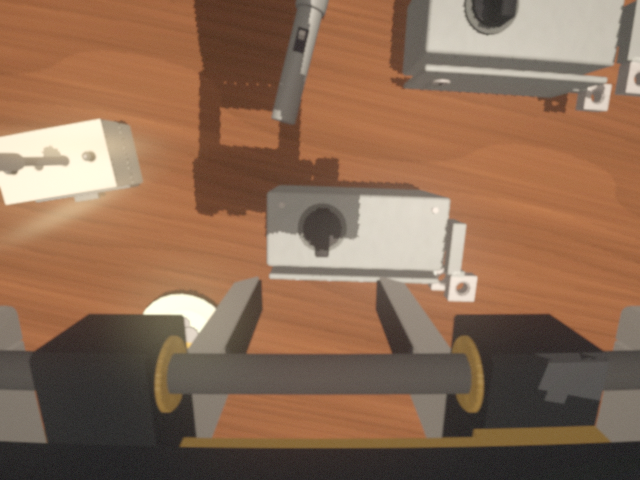

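The wrist view shows the catch disc at (323,228), the bar running to (322,256), and the upper knuckle mouth at (462,288).

```bash
python3 - <<'E'
from h import *
c=load('w1.png')
for uv,z in([(323,228),106],[(462,288),115],[(323,256),126],[(268,268),100],[(448,272),100],[(448,198),100],[(268,188),100]): print(uv,atz(c,uv,z)[0].round(1))
a=c['image'][180:310,250:490,::-1];cv2.imwrite('pics/w1c.png',cv2.resize(a,None,fx=3.3,fy=3.3,interpolation=2))
E
```

```text
(323, 228) [542.4 120.4 106. ]
(462, 288) [570.4 267.2 115. ]
(323, 256) [564.8 125.1 126. ]
(268, 268) [595.3  75.2 100. ]
(448, 272) [560.8 255.  100. ]
(448, 198) [488.7 233.2 100. ]
(268, 188) [516.5  60.6 100. ]
```

View pics/w1c.png

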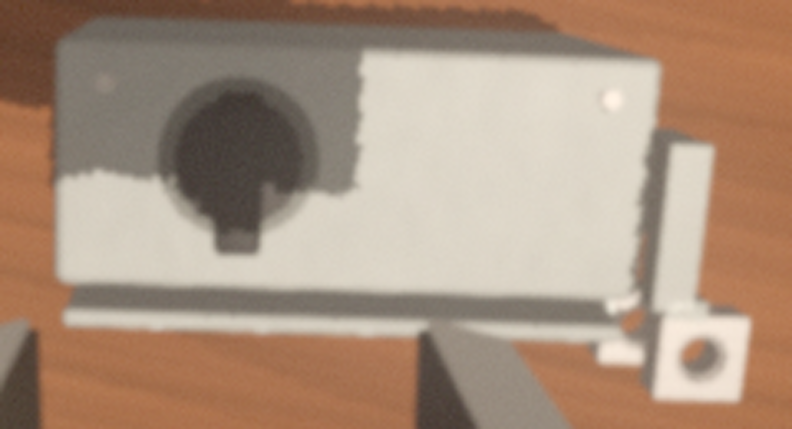

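Emit:
move_arm --dp '[[-2,2,-40],[0,0,-40],[0,0,-35],[0,0,-20],[0,0,-4],[0,0,0]]' --rotation '[[0,0,0],[0,0,0],[0,0,0],[0,0,0],[0,0,0],[0,0,0]]' --hand '[0.5,0.5,0.5,0.5,0.5,0.5]' --newtons 10

```text
clock: 3.28
eef_pos: [543.3, 117.4, 115.3]
eef_rot: [-3.142, 0.001, -2.93]
wrist_force: [0.4, 0.3, 0.2]
finger_gap: 47.3
finger_force: 0.0
```

```bash
python3 - <<'E'
from h import *
c=get('wrist');save(c,'w2.png');s=manip.read_state();print(s['clock'],s['eef_pos'].round(1),s['wrist_force'],s['finger_gap'])
E
```

```text
3.325 [543.5 117.4 115.7] [-0.56883289 -0.69507699  0.64918739] 46.748519646355184
```

View pics/w2.png

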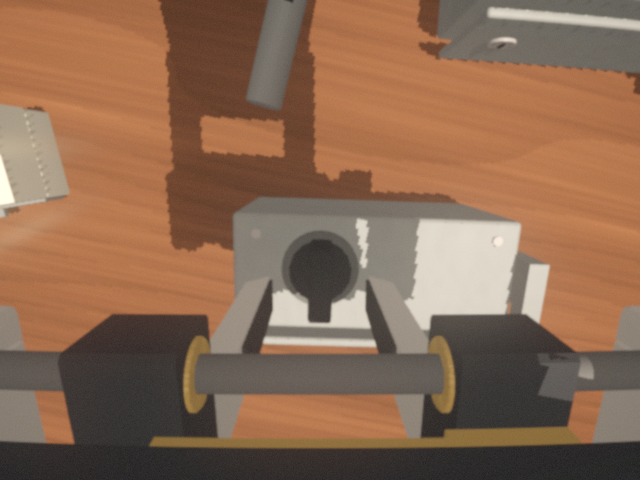

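The bar at (320,300) is centred between the fingertips at (270,285) and (368,285). I'll close gently and check the axis position.

```bash
python3 - <<'E'
from h import *
c=load('w2.png');print(atz(c,(320,268),106),atz(c,(320,320),124),atz(c,(320,320),112),proj(c,[543.4,117.4,115.5]))
E
```

```text
[[541.29796837 119.01680239 106.        ]] [[566.84663092 124.49791316 124.        ]] [[572.12604719 125.69256825 112.        ]] [[316.60790332 275.39255182]]
```

Emit:
move_arm --dp '[[0,0,0],[0,0,0],[0,0,0]]' --rotation '[[0,0,0],[0,0,0],[0,0,0]]' --hand '[0,0,0]' --newtons 10

```text
clock: 3.7
eef_pos: [543.1, 117.4, 115.0]
eef_rot: [-3.142, 0.0, -2.928]
wrist_force: [1.0, 0.5, -0.0]
finger_gap: 20.1
finger_force: 0.0
```

Emit:
move_arm --dp '[[-1,0,0],[0,0,0],[0,0,0]]' --rotation '[[0,0,0],[0,0,0],[0,0,0]]' --hand '[0,0,0]' --newtons 25

```text
clock: 4.08
eef_pos: [542.0, 117.4, 114.8]
eef_rot: [3.142, -0.0, -2.928]
wrist_force: [-0.1, 0.4, -0.6]
finger_gap: 0.4
finger_force: 0.0
```

```bash
python3 - <<'E'
from h import *
s=manip.read_state();print(s['clock'],s['eef_pos'].round(2),s['eef_rot'],s['wrist_force'],s['moment'],s['finger_gap'])
E
```

```text
4.075 [542.03 117.37 114.75] [ 3.14157303e+00 -1.36835550e-05 -2.92839372e+00] [-0.05961807  0.41020058 -0.62239802] [ 0.09452792 -0.12471244 -0.0320912 ] 0.3955309218107693
```

```bash
python3 - <<'E'
from h import *
c=get('wrist');save(c,'w3.png');c2=get('top');save(c2,'top3.png');c3=get('scene');save(c3,'scene3.png')
f=lambda c,x,y,w,h:cv2.resize(c['image'][y:y+h,x:x+w,::-1],(400,300),interpolation=2)
cv2.imwrite('pics/cmp3.png',np.vstack([np.hstack([f(c,0,0,640,480),f(c,240,190,240,180)]),np.hstack([f(c2,190,140,200,150),f(c3,300,130,200,150)])]))
E
```

```text
(no output)
```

View pics/cmp3.png

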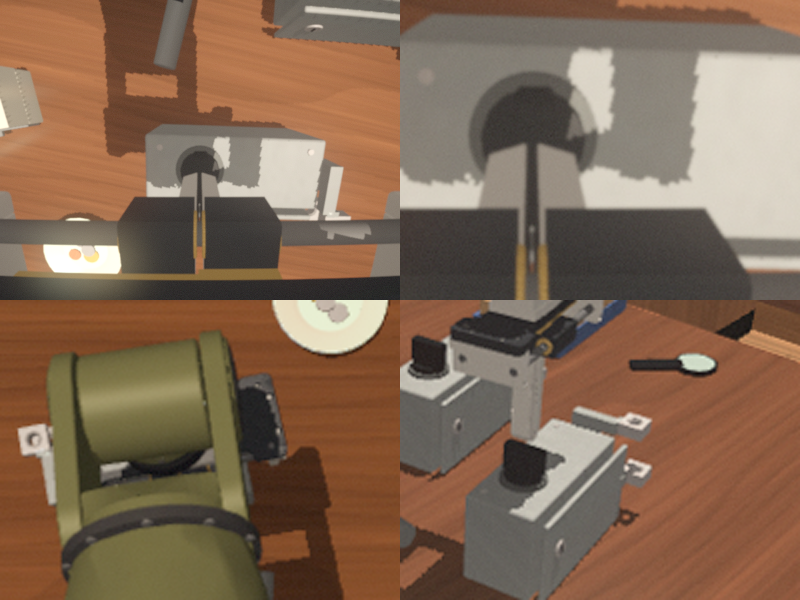

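The fingers (wrist view) appear above the bar, and in the scene view their tips at about (362,199) sit above and behind the catch. I'll project the TCP to compare.

```bash
python3 - <<'E'
from h import *
s=load('scene3.png');w=load('w3.png')
s0=manip.read_state();p=s0['eef_pos'];print(p)
print('TCP in scene',proj(s,[p,p+[0,0,20],p+[0,0,40]]).round(1),'wrist',proj(w,[p,p+[0,0,20]]).round(1))
for z in(0,60,100,115,138): print(z,atz(s,(362,199),z).round(0))
print(proj(s,[[541,117,106],[541,117,126],[541,117,138],[570,265,115]]),proj(w,[[541,118,106],[570,265,115]]))
print(proj(w,[[541,118,z] for z in (106,126,138)]))
# triangulate catch disc, bush, box corners scene+top
c=load('top0.png');sc=load('scene0.png')
def tri(*a):
    A=np.zeros((3,3));b=np.zeros(3)
    for cam,uv in a:
        o,d=ray(cam,uv);d=d[0]/np.linalg.norm(d);Q=np.eye(3)-np.outer(d,d);A+=Q;b+=Q@o
    return np.linalg.solve(A,b).round(1)
T1=lambda u,v:(190+u/2.857,170+v/2.857); S1=lambda u,v:(320+u/2.857,175+v/2.857)
w1=load('w1.png')
print('bush',tri((c,T1(50,115)),(sc,S1(281,44))),tri((c,T1(50,115)),(w1,(462,288))))
print('disc',tri((c,T1(272,157)),(sc,S1(118,128))))
print('tip w/scene',tri((w,(320,278)),(s,(362,199))))
E
```

```text
[542.02145829 117.36369711 114.71434062]
TCP in scene [[360.7 212. ]
 [361.3 203.2]
 [361.8 194.1]] wrist [[316.6 275.1]
 [316.4 286.4]]
0 [[395. 309.   0.]]
60 [[457. 230.  60.]]
100 [[498. 176. 100.]]
115 [[513. 157. 115.]]
138 [[537. 126. 138.]]
[[359.99015887 215.66537533]
 [360.51437618 206.91874128]
 [360.83454842 201.5710195 ]
 [416.31982169 189.36707123]] [[318.02173185 269.46618682]
 [534.5024623  363.14730764]]
[[318.02173185 269.46618682]
 [317.97966356 279.75099493]
 [317.95047365 286.89308998]]
bush [572.  266.1 112.3] [567.  260.5 128.9]
disc [543.2 117.4  97. ]
tip w/scene [537.5 120.  140.1]
```

Emit:
move_arm --dp '[[0,0,30],[0,0,30],[0,0,0]]' --rotation '[[0,0,0],[0,0,0],[0,0,0]]' --hand '[0,0,0]'

```text
clock: 4.6
eef_pos: [543.0, 117.5, 176.8]
eef_rot: [-3.141, 0.004, -2.928]
wrist_force: [0.0, 0.2, -0.5]
finger_gap: 0.6
finger_force: 0.0
```

```bash
python3 - <<'E'
from h import *
a=load('scene0.png')['image'].astype(int)
c4=get('scene');save(c4,'scene4.png');p=manip.read_state()['eef_pos'];print(p,proj(c4,[p,p+[0,0,20]]).round(1))
for n in('scene3.png','scene4.png'):
    d=np.abs(load(n)['image'].astype(int)-a).max(2)>25
    print(n)
    for r in range(160,232,3): print(r,''.join('#' if x else '.' for x in d[r,340:390]))
E
```

```text
[542.26164847 117.38446479 175.06904384] [[362.5 184.7]
 [363.1 175.2]]
scene3.png
160 ##..#####.##.####################.................
163 #####.##.###########.#.##.######..................
166 #.##.##########.##.######.####....................
169 .#########################...#....................
172 .............#############.#####..................
175 ................###############...................
178 ................###############...................
181 ................###############...................
184 ...............################...................
187 ................###############...................
190 ...............###############....................
193 ...............###############....................
196 ...............############.......................
199 ....................####.###......................
202 ..................................................
205 ..................................#...............
208 .................................#########........
211 ...........#....................##########........
214 .......#####...........
[... 933 characters left out ...]
........................................
196 ..................................................
199 ..................................................
202 ..................................................
205 ..................................................
208 ..................................##..............
211 ................................#######...........
214 ........##......................###...............
217 ....######........................................
220 .#########.##.....................................
223 #############..##########.........................
226 ########################..........................
229 #####################.............................
```

```bash
python3 - <<'E'
from h import *
w=load('w3.png');p=np.array([542.02,117.36,114.71]);R=Rrpy([np.pi,0,-2.928])
for h in(0,10,20,30,40):
    q=[p+R@np.array([x,y,-h]) for x in(8,-8) for y in(-12.5,12.5)];print(h,proj(w,q).round(0).tolist())
g=cv2.cvtColor(w['image'],cv2.COLOR_RGB2GRAY)
for r in range(250,300,3): print(r,' '.join('%3d'%v for v in g[r,278:366:4]))
s=load('scene3.png')
for h in(0,10,20,30,40):
    q=[p+R@np.array([x,y,-h]) for x in(8,-8) for y in(-12.5,12.5)];print(h,proj(s,q).round(0).tolist())
E
```

```text
0 [[295.0, 262.0], [338.0, 262.0], [295.0, 288.0], [338.0, 288.0]]
10 [[294.0, 267.0], [339.0, 267.0], [294.0, 294.0], [339.0, 294.0]]
20 [[293.0, 272.0], [340.0, 272.0], [293.0, 300.0], [340.0, 300.0]]
30 [[291.0, 278.0], [341.0, 278.0], [292.0, 308.0], [341.0, 308.0]]
40 [[290.0, 284.0], [342.0, 284.0], [291.0, 315.0], [342.0, 315.0]]
250 126 129 118  89  88  81  59  55  56  56  58  58  57  55  62  65 144 167 167 209 212 214
253 128 128 100  89  86  59  57  60  59  58  60  56  62  58  62  64 112 167 167 197 213 213
256 126 124  91  91  66  57  57  56  57  62  56  58  63  59  61  59  69 151 166 180 213 214
259 129 119  92  87  57  54  57  53  57  57  58  58  61  60  62  63  81 109 166 170 212 213
262 129 106  91  79  59  54  58  53  53  58  58  58  56  58  62  61  97 113 162 164 207 213
265 129  97  92  72  60  60  58  58  58  58  56  62  58  60  60  61 104 115 156 165 190 209
268 130  94  91  62  57  56  55  55  57  62  58  56  61  58  61  58 109 112 136 142 154 172
271 130  90  90  59  61  58  58  57  54  60  55  60  62  48  57  63 107  96  85  97 113 133
274 130  96  89  57  56  
[... 441 characters left out ...]
9 130 107  92 145 146 144 144 144 133  61  97 143 144 145 145 148 115  91 127 161 148
292 131 132 123 104 145 143 147 146 145 136  62 100 144 144 149 146 146 134 136 185 212 209
295 153 170 130 128 144 146 144 145 145 134  59  92 146 144 146 147 146 147 206 210 212 212
298 150 196 138 147 146 146 145 143 146 134  58  97 146 147 147 145 145 149 211 211 211 212
0 [[354.0, 214.0], [360.0, 208.0], [361.0, 216.0], [367.0, 210.0]]
10 [[354.0, 209.0], [360.0, 204.0], [362.0, 212.0], [368.0, 206.0]]
20 [[355.0, 205.0], [361.0, 199.0], [362.0, 207.0], [368.0, 201.0]]
30 [[355.0, 200.0], [361.0, 195.0], [362.0, 203.0], [368.0, 197.0]]
40 [[355.0, 196.0], [361.0, 190.0], [363.0, 198.0], [369.0, 192.0]]
```

The fingertips really sit about 30 mm above the reported TCP, and the wrist and scene views agree on this. I'll reopen and go 30 mm deeper.

Emit:
move_arm --dp '[[-1,1,0],[0,0,0],[0,0,0],[0,0,-15],[0,0,-30],[0,0,-25],[0,0,-12],[0,0,-7],[0,0,0]]' --rotation '[[0,0,0],[0,0,0],[0,0,0],[0,0,0],[0,0,0],[0,0,0],[0,0,0],[0,0,0],[0,0,0]]' --hand '[0.5,0.5,0.5,0.5,0.5,0.5,0.5,0.5,0.5]' --newtons 25

```text
clock: 5.78
eef_pos: [541.1, 118.4, 85.8]
eef_rot: [-3.142, 0.0, -2.928]
wrist_force: [-0.5, -0.1, 0.8]
finger_gap: 47.0
finger_force: 0.0
```

Emit:
move_arm --dp '[[0,0,0],[0,0,0],[0,0,0],[0,0,0]]' --rotation '[[0,0,0],[0,0,0],[0,0,0],[0,0,0]]' --hand '[0,0,0,0]' --newtons 15

```text
clock: 6.28
eef_pos: [541.3, 117.7, 86.0]
eef_rot: [-3.14, 0.0, -2.928]
wrist_force: [-0.8, -2.1, 1.0]
finger_gap: 13.0
finger_force: 15.0
```

Emit:
move_arm --dp '[[0,-0.5,0],[0,0,0],[0,0,0],[0,0,0],[0,0,0],[0,0,0]]' --rotation '[[0,0,0],[0,0,-0.1],[0,0,-0.15],[0,0,-0.15],[0,0,-0.15],[0,0,-0.15]]' --hand '[0,0,0,0,0,0]' --newtons 35

```text
clock: 7.02
eef_pos: [541.5, 118.7, 86.0]
eef_rot: [3.14, 0.001, 2.65]
wrist_force: [3.0, 5.4, -1.1]
finger_gap: 12.4
finger_force: 34.9
```

Emit:
move_arm --dp '[[0,0,0],[0,0,0],[0,0,0],[0,0,0],[0,0,0]]' --rotation '[[0,0,-0.15],[0,0,-0.15],[0,0,-0.15],[0,0,-0.15],[0,0,0]]' --hand '[0,0,0,0,0]'

```text
clock: 7.65
eef_pos: [542.2, 119.4, 86.0]
eef_rot: [3.137, -0.001, 2.053]
wrist_force: [8.7, 9.8, -4.2]
finger_gap: 13.0
finger_force: 34.9
```

```bash
python3 - <<'E'
from h import *
s=manip.read_state();print(s['clock'],s['eef_pos'].round(2),s['eef_rot'],s['wrist_force'],s['moment'],s['finger_gap'],s['joints'].round(2))
E
```

```text
7.65 [542.23 119.37  86.03] [ 3.13746409e+00 -8.13931397e-04  2.05274498e+00] [ 8.69454613  9.79175458 -4.19328771] [ 1.75951225 -1.82632162 -0.21548163] 13.049313203260933 [ 0.15  0.4   1.61  0.    1.14 -0.33]
```

Emit:
move_arm --dp '[[0,0,0],[0,0,0],[0,0,0],[0,0,30],[3,25,40],[5,35,40],[5,35,0],[5,30,0],[0,0,0],[0,0,0]]' --rotation '[[0,0,0],[0,0,0],[0,0,0],[0,0,0],[0,0,0],[0,0,0],[0,0,0],[0,0,0],[0,0,0],[0,0,0]]' --hand '[0.4,0.4,0.4,0.4,0.4,0.7,0.7,0.7,0.7,0.7]'

```text
clock: 8.9
eef_pos: [558.9, 242.1, 195.6]
eef_rot: [-3.141, 0.0, 2.055]
wrist_force: [-0.3, -0.5, 0.0]
finger_gap: 65.7
finger_force: 0.0
```

```bash
python3 - <<'E'
from h import *
c=get('wrist');save(c,'w5.png');s=manip.read_state();print(s['clock'],s['eef_pos'].round(1),s['eef_rot'],s['wrist_force'])
for P in([541.5,118.5,138],[570,266,115]): print(proj(c,P).round())
E
```

```text
8.95 [559.  241.9 195.7] [-3.14130314e+00  9.51049590e-05  2.05413077e+00] [ 0.06559152 -0.63336557  0.63539636]
[[227. 375.]]
[[344. 227.]]
```

View pics/w5.png

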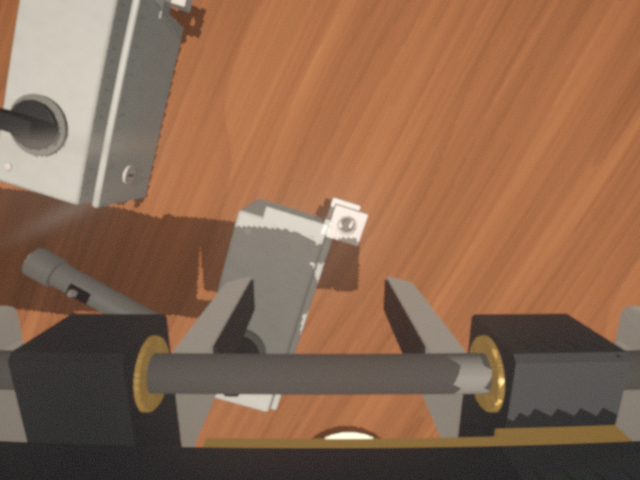

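The knuckle hole is at (347,224) with the door seemingly drawn home; the catch is hidden behind the gripper, so I'll check it from the other cameras once clear. Moving over the pin.

Emit:
move_arm --dp '[[-2,-40,2],[-3,-55,2],[-3,-55,0],[-3,-55,0],[-3,-55,0],[-3,-55,0],[-3,-55,0],[-2,-37,0],[0,0,0],[0,0,0]]' --rotation '[[0,0,0],[0,0,0],[0,0,0],[0,0,0],[0,0,0],[0,0,0],[0,0,0],[0,0,0],[0,0,0],[0,0,0]]' --hand '[0.7,0.7,0.7,0.7,0.7,0.7,0.7,0.7,0.7,0.7]'

```text
clock: 10.2
eef_pos: [536.8, -164.0, 199.9]
eef_rot: [3.141, -0.0, 2.054]
wrist_force: [0.6, -0.5, 0.2]
finger_gap: 65.9
finger_force: 0.0
```

```bash
python3 - <<'E'
from h import *
c=get('wrist');save(c,'w6.png');t=get('top');save(t,'top6.png');sc=get('scene');save(sc,'scene6.png');s=manip.read_state();print(s['clock'],s['eef_pos'].round(1),s['eef_rot'],proj(c,[[538,-166,165],[538,-166,65]]))
w5=load('w5.png')
print('bush',atz(w5,(347,224),115),atz(w5,(347,224),101))
f=lambda c,x,y,w,h:cv2.resize(c['image'][y:y+h,x:x+w,::-1],(400,300),interpolation=2)
cv2.imwrite('pics/cmp6.png',np.vstack([np.hstack([f(c,0,0,640,480),f(c,240,170,160,120)]),np.hstack([f(t,190,170,140,105),f(sc,320,170,140,105)])]))
E
```

```text
10.35 [ 537.1 -163.3  199.9] [3.14144053e+00 7.54256183e-05 2.05586005e+00] [[317.84669342 264.9939375 ]
 [318.05921269 235.76668018]]
bush [[570.8065967  268.85823309 115.        ]] [[572.85904232 267.24539239 101.        ]]
```

View pics/cmp6.png

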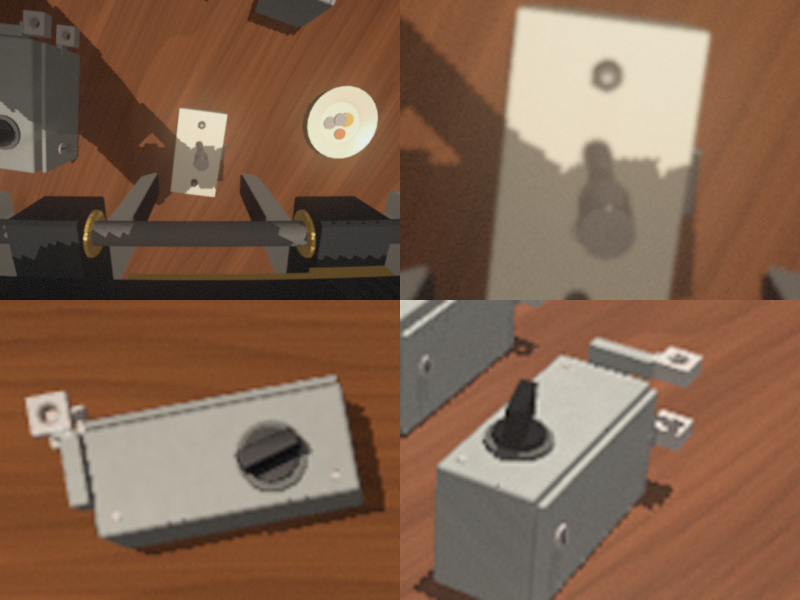

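The catch has clicked: its bar is turned, the door gap is closed, and the knuckles are in line. The pin head's top is at wrist px (322.8,262.8).

```bash
python3 - <<'E'
from h import *
c=load('w6.png');p=atz(c,(322.8,262.8),165)[0];print(p)
b=load('w6.png');w5=load('w5.png')
ty=np.array([.883,.469,0]);print('corrected pin',p-1.1*ty)
# bush hole refine: print grayscale
g=cv2.cvtColor(w5['image'],cv2.COLOR_RGB2GRAY)
for r in range(210,240,2): print(r,' '.join('%3d'%v for v in g[r,330:368:2]))
E
```

```text
[ 540.25513001 -163.06535058  165.        ]
corrected pin [ 539.28383001 -163.58125058  165.        ]
210 145 150 211 244 246 246 244 244 244 240 232 218 205 199 196 157 142 145 145
212 148 160 228 244 245 244 244 244 244 242 243 244 240 233 216 200 180 160 150
214 148 180 237 244 244 244 243 242 241 238 241 244 243 243 242 239 235 224 202
216 147 201 242 244 244 241 226 213 207 200 217 232 241 242 242 242 243 242 228
218 151 223 244 244 240 220 187 161 153 154 175 190 224 241 242 243 242 240 214
220 195 232 244 243 224 193 148 134 137 142 159 187 198 233 242 242 241 237 191
222 231 239 243 237 212 201 152 142 145 149 184 209 188 218 240 241 239 226 162
224 243 245 243 231 212 221 168 147 147 169 220 204 178 212 239 240 239 210 146
226 236 242 242 231 213 220 180 148 147 181 222 179 180 213 239 240 234 181 137
228 239 241 242 234 209 184 152 147 147 154 169 156 179 218 239 239 222 160 137
230 244 242 242 237 222 198 165 149 143 140 152 178 194 230 239 238 202 145 137
232 242 242 240 239 236 219 204 187 180 184 195 201 224 239 238 232 179 139 131
234 241 240 238 239 240 233 222 216 213 214 220 228 238 240 237 221 154 130 128
236 232 235 234 239 237 233 219 223 227 216 230 230 230 236 235 200 140 133 130
238 168 180 184 213 202 192 169 173 192 167 186 185 175 209 228 176 133 130 130
```

Emit:
move_arm --dp '[[2,0,-30],[0,0,-35],[0,0,-25],[0,0,-9],[0,0,0],[0,0,0],[0,0,0],[0,0,0],[0,0,0],[0,0,0]]' --rotation '[[0,0,0],[0,0,0],[0,0,0],[0,0,0],[0,0,0],[0,0,0],[0,0,0],[0,0,0],[0,0,0],[0,0,0]]' --hand '[0.6,0.5,0.4,0.4,0.4,0,0,0,0,0]' --newtons 12

```text
clock: 11.6
eef_pos: [539.2, -164.3, 101.3]
eef_rot: [3.141, 0.001, 2.055]
wrist_force: [-2.0, -1.4, 5.4]
finger_gap: 15.9
finger_force: 12.0
```

```bash
python3 - <<'E'
from h import *
s=manip.read_state();print(s['clock'],s['eef_pos'].round(2),s['eef_rot'],s['wrist_force'],s['moment'],s['finger_gap'],s['finger_force'])
E
```

```text
11.6 [ 539.19 -164.34  101.29] [3.14128404e+00 6.87029963e-04 2.05476017e+00] [-1.97276352 -1.41703152  5.42768477] [-0.25922587  0.45633609 -0.02683248] 15.873542091651736 11.992934793233871
```

Emit:
move_arm --dp '[[0,0,0],[0,0,0],[0,0,15],[0,0,35],[0,0,40],[0,0,35],[0,0,5],[1,15,0],[3,40,0],[4,50,0]]' --rotation '[[0,0,0],[0,0,0],[0,0,0],[0,0,0],[0,0,0],[0,0,0],[0,0,0],[0,0,0],[0,0,0],[0,0,0]]' --hand '[0,0,0,0,0,0,0,0,0,0]' --newtons 40

```text
clock: 12.85
eef_pos: [546.4, -57.4, 229.0]
eef_rot: [-3.14, -0.002, 2.054]
wrist_force: [0.1, -0.2, -0.6]
finger_gap: 15.6
finger_force: 39.9
```

Emit:
move_arm --dp '[[4,50,0],[4,50,0],[4,50,0],[4,50,0],[4,50,0],[2,40,0],[1,25,0],[0,10,0],[0,0,0],[0,0,0]]' --rotation '[[0,0,0],[0,0,0],[0,0,0],[0,0,0],[0,0,0],[0,0,0],[0,0,0],[0,0,0],[0,0,0],[0,0,0]]' --hand '[0,0,0,0,0,0,0,0,0,0]'

```text
clock: 14.1
eef_pos: [570.0, 265.0, 230.6]
eef_rot: [-3.141, 0.0, 2.054]
wrist_force: [0.4, -0.0, -1.1]
finger_gap: 15.3
finger_force: 39.9
```

```bash
python3 - <<'E'
from h import *
s=manip.read_state();print(s['clock'],s['eef_pos'].round(2),s['eef_rot'],s['wrist_force'],s['finger_gap'],s['finger_force'])
E
```

```text
14.1 [570.01 265.03 230.57] [-3.14115787e+00  6.33525121e-05  2.05401162e+00] [ 0.43495921 -0.04147944 -1.06185804] 15.348216608493095 39.925037026405334
```

Emit:
move_arm --dp '[[0,2.8,0],[0,0,-20],[0,0,-15],[0,0,0]]' --rotation '[[0,0,0],[0,0,0],[0,0,0],[0,0,0]]' --hand '[0,0,0,0]'

```text
clock: 14.6
eef_pos: [569.7, 268.3, 194.6]
eef_rot: [-3.139, -0.0, 2.054]
wrist_force: [-1.0, -0.7, -1.0]
finger_gap: 15.0
finger_force: 39.9
```

```bash
python3 - <<'E'
from h import *
c=get('wrist');save(c,'w7.png');t=get('top');save(t,'top7.png');sc=get('scene');save(sc,'scene7.png');s=manip.read_state();print(s['clock'],s['eef_pos'].round(1),s['eef_rot'],s['finger_gap'])
print(proj(sc,[[570,267,115],[570,267,124],[570,267,224]]),proj(c,[[570,267,115],[570,267,124]]))
f=lambda c,x,y,w,h,W=400,H=300:cv2.resize(c['image'][y:y+h,x:x+w,::-1],(W,H),interpolation=2)
cv2.imwrite('pics/cmp7.png',np.hstack([f(c,260,180,120,180,400,600),f(sc,386,110,60,90,400,600)]))
E
```

```text
14.75 [570.3 268.7 196.5] [3.14063377e+00 8.83107750e-05 2.05470757e+00] 14.939380638211759
[[416.86657518 189.02111873]
 [417.3637096  185.24010428]
 [423.20913821 140.60895461]] [[317.551606   248.30770895]
 [317.49275118 251.00191405]]
```

View pics/cmp7.png

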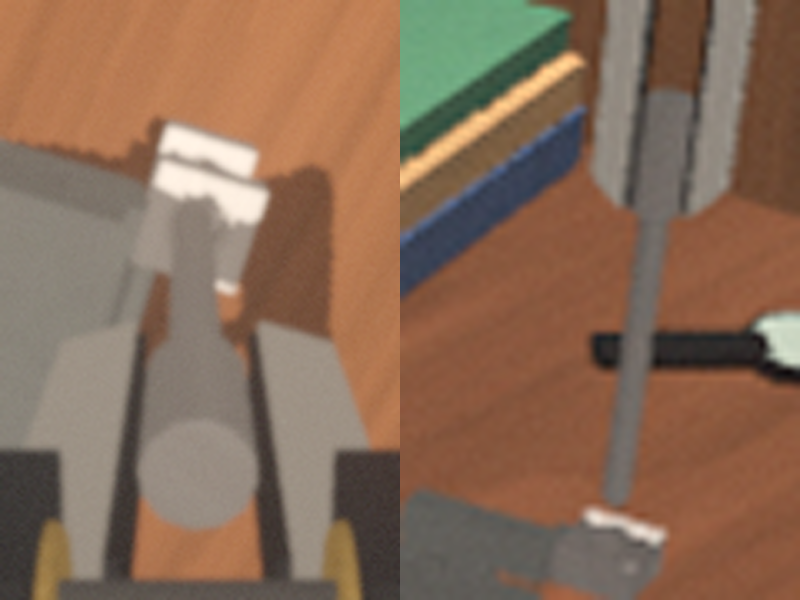

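The pin hangs upright in the grip. Its foot is at wrist px (318.5,239) just above the upper knuckle, with block corners at (308,226.5) and (340.4,237), and at scene px (418.7,185).

```bash
python3 - <<'E'
from h import *
c=load('w7.png');w5=load('w5.png')
print('foot',atz(c,(318.5,239.5),125).round(1),'bush w5',atz(w5,(347,224.6),115).round(1))
print('A,B',atz(c,[(308,226.5),(340.4,237)],115).round(1),'low',atz(c,[(309.5,216.6),(337.4,225.6)],60).round(1))
# block corners in w5 by threshold
g=cv2.cvtColor(w5['image'],cv2.COLOR_RGB2GRAY)
m=(g[190:250,318:376]>225).astype(np.uint8);n,l,st,ce=cv2.connectedComponentsWithStats(m);i=1+st[1:,4].argmax();pts=np.argwhere(l==i)[:,::-1].astype(np.float32);r=cv2.minAreaRect(pts);print(r, cv2.boxPoints(r)+[318,190])
from scipy.spatial.transform import Rotation as Ro
for yaw in(8,10,12):
  Rz=Ro.from_euler('z',yaw,degrees=True).as_matrix()
  q=[np.array([570,267.5,115])+Rz@np.array([x,y,0]) for x,y in((-13,13),(13,13),(13,-13),(-13,-13))]
  print(yaw,'w7',proj(c,q).round(1).tolist(),'w5',proj(w5,q).round(1).tolist())
E
```

```text
foot [[566.4 275.6 125. ]] bush w5 [[571.  268.4 115. ]]
A,B [[555.2 279.1 115. ]
 [581.7 283.5 115. ]] low [[555.2 278.6  60. ]
 [582.1 283.2  60. ]]
((24.950000762939453, 34.150001525878906), (38.57978820800781, 31.939006805419922), 18.434946060180664) [[319.60000038 233.20000458]
 [329.69999886 202.90000057]
 [366.30000305 215.09999847]
 [356.20000458 245.40000153]]
8 w7 [[307.9, 227.1], [338.9, 238.1], [327.6, 267.9], [297.1, 257.3]] w5 [[335.5, 203.9], [366.7, 215.2], [354.8, 245.6], [324.1, 234.8]]
10 w7 [[307.1, 227.5], [338.5, 237.4], [328.3, 267.5], [297.4, 258.0]] w5 [[334.8, 204.3], [366.3, 214.4], [355.5, 245.3], [324.4, 235.5]]
12 w7 [[306.4, 227.9], [338.2, 236.7], [329.0, 267.2], [297.8, 258.7]] w5 [[334.1, 204.6], [366.0, 213.7], [356.2, 244.9], [324.8, 236.2]]
```

```bash
python3 - <<'E'
from h import *
c=load('w7.png');p=manip.read_state()['eef_pos'];print(p)
print('head',atz(c,(319.4,321),260),'foot edge',atz(c,(318.5,239),125))
R=Rrpy([np.pi,0,2.0547]);tx,ty=R[:,0],R[:,1]
h=atz(c,(319.4,321),260)[0]
for off in(0,1.5,3):
  f=np.array([*(h[:2]+off*tx[:2]),125]);ring=[f+3.3*(np.cos(a)*tx+np.sin(a)*ty) for a in np.linspace(0,6.28,24)]
  ring2=[f+[0,0,3]+4.5*(np.cos(a)*tx+np.sin(a)*ty) for a in np.linspace(0,6.28,24)]
  print(off,proj(c,ring)[:,1].min().round(1),proj(c,ring2)[:,1].min().round(1),proj(c,f).round(1))
g=cv2.cvtColor(c['image'],cv2.COLOR_RGB2GRAY)
for r in range(230,262,2): print(r,' '.join('%3d'%v for v in g[r,304:338:2]))
E
```

```text
[570.31097239 268.69341972 196.51247037]
head [[569.81528589 270.57934572 260.        ]] foot edge [[566.18184546 275.92506515 125.        ]]
0 243.0 242.3 [[319.4 247.2]]
1.5 241.1 240.4 [[319.4 245.3]]
3 239.2 238.4 [[319.4 243.4]]
230  95 144 223 240 234 221 202 187 164 149 152 188 222 238 242 235 181
232 103 174 235 244 244 242 240 238 227 207 185 165 165 189 214 207 157
234 117 193 238 244 244 243 243 244 242 239 235 226 209 193 172 164 147
236 126 168 208 233 241 240 240 243 239 238 242 243 241 237 227 215 196
238 136 151 156 177 209 219 198 214 208 193 222 240 242 242 242 242 237
240 133 151 152 151 153 160 146 143 142 143 177 231 242 242 243 242 241
242 140 151 153 151 140 134 130 132 131 139 149 201 234 241 242 242 240
244 147 154 152 146 135 126 127 130 128 133 152 182 215 235 238 239 233
246 150 151 152 143 130 127 131 128 128 129 145 150 182 199 191 211 191
248 152 152 151 142 131 127 129 129 128 132 141 137 152 159 151 152 132
250 151 154 150 144 130 126 127 129 127 128 127 136 144 148 150 147 117
252 151 153 150 143 131 124 130 127 130 127 131 141 144 149 149 140 102
254 153 152 149 146 131 125 125 130 128 127 138 144 149 150 148 131  98
256 150 150 150 146 129 127 127 127 128 127 138 150 150 150 147 117  91
258 150 150 151 146 130 126 127 126 128 128 135 146 150 147 139 102  90
260 140 137 143 146 128 124 128 129 126 126 135 151 149 148 129  95  90
```

Emit:
move_arm --dp '[[2,-2.5,0],[0,0,0],[0,0,0]]' --rotation '[[0,0,0],[0,0,0],[0,0,0]]' --hand '[0,0,0]'

```text
clock: 15.12
eef_pos: [572.1, 266.1, 195.9]
eef_rot: [3.141, 0.0, 2.055]
wrist_force: [0.7, 0.9, -0.5]
finger_gap: 15.4
finger_force: 39.9
```

```bash
python3 - <<'E'
from h import *
c=get('wrist');save(c,'w8.png')
s=manip.read_state();print(s['clock'],s['eef_pos'].round(2),s['wrist_force'],s['finger_gap'])
g=cv2.cvtColor(c['image'],cv2.COLOR_RGB2GRAY)
print(proj(c,[[570.9,268.4,115],[570.9,268.4,125]]))
for r in range(226,262,2): print(r,' '.join('%3d'%v for v in g[r,300:344:2]))
E
```

```text
15.175 [572.06 266.16 195.83] [ 0.71016549  0.20159591 -0.7044095 ] 15.451466899856415
[[317.69610882 243.17315164]
 [317.66567363 246.00354493]]
226  91  92 127 216 241 239 229 209 189 171 154 156 200 228 240 243 240 200 147 146 146 144
228  91  98 155 230 245 245 244 242 238 229 212 194 176 175 193 211 217 172 144 145 145 147
230  99 104 186 240 244 244 244 244 244 243 240 239 233 218 198 179 171 154 148 144 142 142
232 112 125 209 242 244 244 242 243 244 242 242 244 244 243 239 233 220 203 182 149 123 127
234 117 150 215 225 238 242 240 233 228 221 227 237 242 243 243 243 244 240 232 173 104  94
236 117 139 172 167 191 215 215 189 181 177 177 202 226 239 241 243 242 242 230 149  99  92
238 123 134 151 152 153 152 161 154 150 147 148 152 185 227 241 244 243 240 211 120  92  93
240 136 144 148 151 145 142 149 149 145 141 147 148 174 208 238 243 241 238 187 104  91  91
242 137 148 153 150 143 140 144 138 133 130 134 143 157 192 233 241 241 231 160  93  94  92
244 143 152 150 151 145 135 130 129 129 127 129 133 145 189 230 225 227 211 123  96  93  91
246 147 152 151 151 144 136 127 126 131 127 129 125 134 155 194 172 171 154 103  92  91  88
248 148 152 150 150 147 142 131 128 129 131 126 128 136 146 152 147 141 109  94  94  92  89
250 149 151 150 150 150 145 131 127 127 130 128 130 139 150 149 148 133  98  89  89  89  91
252 151 153 151 150 151 146 130 127 124 128 127 128 140 148 150 146 122  94  92  93  88  87
254 147 149 147 148 150 148 131 125 128 126 128 125 143 149 148 141 111  91  90  91  90  87
256 134 138 140 140 147 145 129 126 127 128 128 128 139 148 150 137 106  90  93  89  90  88
258 132 132 120 107 116 126 126 128 128 128 129 125 134 146 149 136 100  88  94  91  86  88
260 135 127 110  98  92 102 123 126 125 128 125 126 135 146 144 127  91  92  90  85  87  89
```

The foot is centred over the hole: col 317.7, row about 246.8 against the expected 246. I'll insert slowly.

Emit:
move_arm --dp '[[0,0,-6],[0,0,-6],[0,0,-6],[0,0,-6],[0,0,0]]' --rotation '[[0,0,0],[0,0,0],[0,0,0],[0,0,0],[0,0,0]]' --hand '[0,0,0,0,0]'

```text
clock: 15.8
eef_pos: [571.8, 266.1, 171.1]
eef_rot: [-3.141, -0.0, 2.055]
wrist_force: [0.2, 0.1, -1.0]
finger_gap: 15.5
finger_force: 39.9
```

Emit:
move_arm --dp '[[0,0,-10],[0,0,-10],[0,0,-10],[0,0,-6],[0,0,0]]' --rotation '[[0,0,0],[0,0,0],[0,0,0],[0,0,0],[0,0,0]]' --hand '[0,0,0,0,0]'

```text
clock: 16.42
eef_pos: [571.9, 266.1, 135.2]
eef_rot: [-3.141, -0.0, 2.055]
wrist_force: [-0.3, -0.0, -0.6]
finger_gap: 15.6
finger_force: 39.9
```

Emit:
move_arm --dp '[[0,0,-5],[0,0,-5],[0,0,-5],[0,0,0]]' --rotation '[[0,0,0],[0,0,0],[0,0,0],[0,0,0]]' --hand '[0,0,0,0]'

```text
clock: 16.92
eef_pos: [571.9, 266.1, 120.2]
eef_rot: [-3.141, -0.0, 2.055]
wrist_force: [-0.2, -0.1, -1.3]
finger_gap: 15.2
finger_force: 39.9
```

```bash
python3 - <<'E'
from h import *
s=manip.read_state();print(s['clock'],s['eef_pos'].round(2),s['wrist_force'],s['moment'],s['finger_gap'])
E
```

```text
16.925 [571.86 266.06 120.22] [-0.16981578 -0.11447436 -1.25372141] [-0.00034617 -0.12242873  0.03068288] 15.153383352486356
```

Emit:
move_arm --dp '[[0,0,-6],[0,0,-6],[0,0,-6],[0,0,-2],[0,0,0],[0,0,0]]' --rotation '[[0,0,0],[0,0,0],[0,0,0],[0,0,0],[0,0,0],[0,0,0]]' --hand '[0,0,0,0,0,0]'

```text
clock: 17.68
eef_pos: [572.2, 266.2, 101.0]
eef_rot: [3.141, 0.0, 2.055]
wrist_force: [1.1, 0.1, -0.1]
finger_gap: 15.3
finger_force: 39.9
```

```bash
python3 - <<'E'
from h import *
sc=get('scene');save(sc,'scene9.png');c=get('wrist');save(c,'w9.png')
s=manip.read_state();print(s['clock'],s['eef_pos'].round(2),s['wrist_force'],s['moment'],s['finger_gap'])
print(proj(sc,[[570,267,z] for z in(30,46,60,101,115,130)]).round(1).tolist())
g=cv2.cvtColor(sc['image'],cv2.COLOR_RGB2GRAY);g6=cv2.cvtColor(load('scene6.png')['image'],cv2.COLOR_RGB2GRAY)
for r in range(166,234,2): print(r,' '.join('%3d'%v for v in g[r,400:434:2]),' | ',' '.join('%3d'%v for v in g6[r,400:434:2]))
E
```

```text
17.775 [572.14 266.19 100.97] [ 0.10272108 -0.06299008 -1.85976528] [ 0.0242707  -0.11054624 -0.01110207] 15.247510776321707
[[412.4, 223.0], [413.2, 216.8], [413.9, 211.3], [416.1, 194.8], [416.9, 189.0], [417.7, 182.7]]
166 102 101 103  98  95 103 138 139 103  99 108 107  96 132 140 143 108  |  106 105 107 102  98 101 104 104 105 105 111 110 110 112 112 111 111
168 101  97  96  94  99 112 140 140  85 106 102 105  76 132 137 135 105  |  103 102 100  98 103 105 102 105 107 103 104 107 107 108 106 110 111
170  96  95  98  98  98 126 139 141  69 105 106 102  88 141 140 129 102  |  102 100 101 105 102 105 107 105 105 105 106 108 109 107 110 110 108
172  98  99  98  98 102 118 138 141  67 102 110 112  82 142 137 125 101  |  104 100 102 102 102 104 104 105 104 107 109 107 108 109 107 104 107
174 100  97 101  98  95 123 140 139  66 105 109 109  90 141 140 117 102  |  103 103 101 105 104 103 106 106 108 109 110 108 106 105 104 110 101
176  98  98 100 100  99 133 139 129  75 106 109 107 110 140 139 107  99  |  102 104 104 107 105 106 109 105 107 108 102 104 103 105 107 103 101
178  99 101  9
[... 3317 characters left out ...]
 101 102 106 107 106 102 103 109 111 108 108 112 111  |  103 105  99 102 106 106 111 112 111 109 107 110 117 113 113 115 115
226  91  87  91  91 101 106 109 106 102 107 109 112 109 111 110 110 107  |  103 102 103 101 107 112 112 109 108 111 114 115 113 112 114 116 113
228  91  91  91  96 105 109 103 104 105 104 108 108 110 113 110 107 105  |  101 103 101 101 114 113 113 108 111 110 114 113 112 118 115 110 108
230  89  89  91 100 110 105 106 106 105 109 110 113 111 111 107 106 107  |  101 102 102 101 113 110 109 112 107 111 113 115 117 114 110 106 113
232  88  90  92  93 108 106 103 106 110 110 113 113 110 106 105 111 109  |   99 103  99  94 112 108 111 111 112 115 115 116 111 108 107 113 114
```

```bash
python3 - <<'E'
from h import *
for n in('scene6.png','scene9.png'):
    i=load(n)['image'].astype(int);d=i[...,0]-i[...,2];print(n)
    for r in range(176,232,2): print(r,''.join('#' if v<30 else ('+' if v<50 else '.') for v in d[r,395:440]))
E
```

```text
scene6.png
176 .............................................
178 .............................................
180 .............................................
182 .............................................
184 .............................................
186 ###+++..............+........................
188 ###########++..+++#######++..................
190 ##############################+..............
192 ##############################+..............
194 ##############################...............
196 ######+++####################................
198 ###########+.....++########..................
200 ############...........+++...................
202 ###############..............................
204 ##############+..............................
206 ##############+..............................
208 ##############...+...........................
210 ##############+######+++.....................
212 ###########################+.................
214 ###########################..................
216 ###########################..................
218 #########################+.........
[... 1021 characters left out ...]

204 ##############+....####......................
206 ##############+...+###+......................
208 ##############...++###+......................
210 ##############+#######+......................
212 ###########################+.................
214 ###########################..................
216 ###########################..................
218 #########################+...................
220 ########################.....................
222 ############+...+####++......................
224 ############+....+#+.........................
226 ############.................................
228 ############.................................
230 ###########+.................................
```

The scene mask shows the shaft entering the upper block, running between the knuckles, and coming out below the lower one. The head is still clear above. Handing in.

```bash
python3 -c "
from cell import manip
print(manip.sign_off())"
```

```text
the job is handed in; nothing more can be done
None
```

The job is handed in: the catch is clicked past its detent, and the pin is threaded down through both knuckles and still held, its foot about 16 mm below the lower one and its head about 15 mm above the upper one.

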